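Set the specimen carrier under the probe and show a specimen to the inspection camera

TASK

Slide the black specimen carrier along the bench (its orange tab is there to grip it by), without lifting it, until its yellow spot is right under the tip of the detector probe, and leave it there. Then draw the post with the red coupon out of the carrier, keeping your fingers off the coupon, and hold it up to the inspection camera: coupon 130 mm in front of the lens in the middle of its view, facing squarely into it, the post upright in its picture. Finish while still holding it there; leave the blue-coupon post in its socket and the jar and screwdriver alone, and do not knock the probe or the camera.

Things in the scene. Friction and masses are not known exactly. Their poses are not given: they have to be found in the camera images.
- tray: Loose black specimen carrier, a plate 80 x 260 x 25 mm (its x, y, z), about 0.55 kg plus two posts, lying flat on the bench. Origin: centre of its underside. Two square sockets 18 mm deep (0.75 mm play each side) at x = 0, y = -45 and y = +5 mm hold the two posts; which post is in which varies. Orange grip tab near the -y end, yellow spot near the +y end.
- mark (a point): Centre of the yellow spot (16 mm diameter) on the carrier's top face, at x 0, y +112, z 25 mm of the carrier; axes as the carrier's.
- tab (a point): Point to grip on the carrier's upright orange tab, at x 0, y -105, z 55 mm of the carrier; axes as the carrier's. The tab is 12 mm thick along the carrier's x, 30 mm long along its y, and stands from z 25 to z 70 mm.
- red_post: Loose square aluminium post, 20 x 20 x 100 mm (x, y, z), about 85 g, standing upright in a socket of the carrier, its foot 7 mm above the bench (18 mm deep in the socket). Origin: centre of its foot; z along the post, x towards its red coupon (which starts facing the carrier's +x). Bare metal from 57 to 100 mm above the foot, to be gripped.
- red_coupon: The red coupon fixed on the +x flat of the red post: 2 mm thick, 18 mm wide, 24 mm high. Origin: its centre, 11 mm from the post's axis and 45 mm above the foot (so the coupon spans 33 to 57 mm above the foot); axes as the post's.
- red_back (a point): Centre of the flat opposite the red coupon: at x -10, y 0, z 45 mm of the red post; axes as the post's.
- blue_post: The same post but with a blue coupon, in the carrier's other socket; to stay in its socket. Origin: centre of its foot.
- probe: Fixed detector probe. Origin: on the bench straight under the tip. A thin steel nozzle (18 mm wide at 95 mm height) points straight down below a head 44 to 48 mm in diameter, from 110 to 285 mm above the bench; an arm at 135 mm height leads along its +y to a column 28 mm thick, 340 mm tall, at y +160 mm, on a base plate 160 x 120 x 20 mm centred at y +190 mm.
- tip (a point): The tip of the probe's nozzle, pointing down, 35 mm above the bench (10 mm above the carrier's top face).
- insp_stand: Fixed stand of the inspection camera. Origin: on the bench straight under the lens. Base plate 140 x 130 x 14 mm centred at x +70, y -30 mm; column 18 mm thick, 350 mm tall at x +60, y -60 mm. It carries a blue camera with black lens and white ring light (54 mm diameter), set at varying heights, and looks along its -x.
- lens (a point): Centre of the front of the camera's lens. The camera looks along the point's -x axis, 25 degrees (0.436 rad) below level, away from its stand; y is the picture's sideways axis, z is up in its picture. The camera body reaches 115 mm behind the lens along +x.
- focus (a point): The point in the air 130 mm in front of the lens, on its axis, where the red coupon's centre belongs; axes as the lens's: a rightly presented post has its x (out of the coupon) along this x, towards the lens, and its z along this z.
- jar: Loose amber jar with a white cap, 56 mm diameter, 70 mm tall, standing on the bench; leave alone. Origin: centre of its underside.
- driver: Loose screwdriver with a green handle, 160 mm long, lying on the bench along its x axis, handle towards -x; leave alone.
There are look-alikes about, which are no part of the job. Leave any purple look-alike of the red_post alone.

How it is judged (in metres and radians):
On the way:
1. the carrier lies flat with its yellow spot under the probe tip, both posts still in their sockets (horizontal distance between mark and tip below 0.008 m and height (world z) of tray below 0.006 m and angle between tray's own z axis and vertical below 0.06 rad and z of red_post in the frame of tray below 0.015 m and linear speed of tray below 0.02 m/s), for 0.3 s.
At the end, for the whole second after the job is handed in: The fingers alone hold the red post still, foot over 100 mm up, red coupon within 15 mm of the focus point and facing the lens, post x and z within 0.2 rad of the lens axes; carrier flat on the bench, centre of its yellow spot within 8 mm sideways of the tip, blue post in its socket (horizontal distance between mark and tip below 0.008 m and height (world z) of tray below 0.006 m and angle between tray's own z axis and vertical below 0.06 rad and z of blue_post in the frame of tray below 0.015 m and distance between red_coupon and focus below 0.015 m and angle between the x axis of red_post and the x axis of focus, either way round below 0.2 rad and angle between the z axis of red_post and the z axis of focus, either way round below 0.2 rad and x of red_back in the frame of focus below -0.003 m and contact force between the fingers and red_post above 2 N and contact force between each of tray, insp_stand and red_post below 0.1 N and height (world z) of red_post above 0.1 m and linear speed of red_post below 0.02 m/s); the arm keeps its last pose, push and grip.
It fails at once if the carrier is lifted more than 12 mm or tipped (height (world z) of tray above 0.012 m or angle between tray's own z axis and vertical above 0.15 rad).
It fails at once if the blue post is pulled from its socket (z of blue_post in the frame of tray above 0.018 m).
It fails at once if the fingers touch the red coupon (contact force between the fingers and red_coupon above 1 N).
It fails at once if the probe, or the inspection camera or its stand, is knocked (over 5 N) (contact force between any of probe, insp_stand and anything else above 5 N).
It fails at once if the jar or the screwdriver is moved more than 20 mm (distance of any of jar, driver from where it was at the start of the episode above 0.02 m).
It also fails if it takes over 56 s, if anything falls off the work surface, if the arm or the gripper's body presses on something with over 40 N, if the wrist force passes 120 N, or if a joint passes its speed limit or range.

ROBOT

A 7-joint arm with a two-finger parallel gripper is mounted at the origin on the work surface. World frame = base frame: x ahead of the robot, y to its left, z up, the work surface at z = 0. Lengths are in m, angles in degrees, forces in N, time in s.
With the tool pointing down it reaches from about 0.425 to 0.875 m from the base axis. Payload 4.7 kg.
Tool frame: the origin (TCP) lies at the very end of the fingers, on their centre line; the grasp point (between the pads) lies env.grip_point_offset behind it (env.grip_point_offset is the distance from the TCP to the grasp point, in m); z points along the fingers, y is the direction in which the jaws open and shut (so a half turn about z gives the same grasp; the last joint's range is limited). The gripper opens to 87 mm and grips with 3 to 60 N. Pads are 19 mm wide; open, the fingers measure 117 mm over their backs; the gripper's body (75 mm by 190 mm) begins 51 mm behind the grasp point.
Start: joints at [-73.677, 18.392, -4.016, 83.108, 1.295, 78.541, -3.26], TCP at [0.174, 0.626, 0.223] pointing down, gripper open.
Joint ranges: [-163.93, 163.93], [-17.29, 119.83], [-79.2, 71.16], [3.27, 140.29], [-89.18, 269.18], [5.43, 117.66], [-154.24, 154.24]. Speed limits (degrees/s): [147.25, 147.25, 180, 180, 180, 180, 180].

INTERFACE

Orientations are given as [roll, pitch, yaw] about the fixed x, y, z axes, in that order (R = Rz(yaw) Ry(pitch) Rx(roll)).
In Python, from cell import env gives the robot as it stands.
- The arm moves only by the tool send_rows, never from a script. Its argument "plan" is a list of rows, each a list of 7 numbers: the finger opening in mm, from 0 to 87, then the shift along the tool's x, y, z in mm, then the turn, a rotation vector about the tool's x, y, z in rad. A call has 1 to 12 rows; each row shifts and turns the commanded pose from where the row before left it, along the tool's axes as they then stand; what a row does not reach is not made up. A row lasts 1/10 s, in which the tool goes at most 50 mm and 8.59 degrees, less where a joint would pass 70% of its speed; a pose out of reach is approached as far as the arm can. A call is refused whole if a number of a shift passes 50 or a number of a turn 0.15, either way. A call with a gripper value outside its range is refused whole. The fingers move at their own pace and stop on an object; "grip_force" is the grip in N (left out, the last holds). Time passes only in rows, so rows that do not move let the fingers close. It gives the time, the measured TCP pose, the force and the opening at its end, in the units of the state.
- env.get_obs(): the state, without advancing time (a new reading comes with each control period).
- env.read_camera(name): name is "side" or "top"; returns the picture (400x640x3 uint8, red, green, blue); there is no depth.
- env.get_calibration(name): a dict with "fx", "fy", "cx", "cy" (pixels), "k1" (the pictures are not rectified: a ray, as slopes to the right and down, at radius r is drawn at 1 + k1 r^2 times it, then the intrinsics apply), "extrinsics" (4x4, takes a point from camera to world coordinates). Camera axes: x right, y down, z forward; pixel columns grow to the right and rows downward; lengths in m; the calibration is good to about 2 mm. A picture is of the moment at which its call begins. get_calibration takes no time and is no camera call.
- env.sign_off(): hands the job in, once; it reports no verdict.
Trained networks look in the newest picture that a camera, given by its name, has taken for a name from the list of things; names that differ only in an ending like _2 or _b are one class to them, and where a whole thing is asked for, a point or a joint stands for the part that bears it (a point fixed in the world has none). Each returns a list of dicts, best first, with "confidence" (0 to 1); they miss things now and then, are a little off and sometimes report something else, mostly with a low value. They report only what shows in the picture. A call takes as long as a camera call. They do not tell look-alikes from the thing itself.
- env.regions_of(camera, query): "region" (400x640 bool, what is visible of it) and "rect" ([left, top, right, bottom] in pixels, round what is visible of it).
The state is a dict: "time_s": time; "qpos": joint angles; "joint_velocities": joint speeds; "effort": joint torques, N m; "tool_pos": TCP position; "tool_rot": TCP orientation; "force": force on the tool from outside, world axes, zero at the start; "wrist_torque": the same for the moment, N m; "grip_width": finger opening in m.
Only numpy, scipy, OpenCV 4.12 (cv2) and the standard library are available. Lean on these libraries where they do the work, as an engineer would, in place of code of your own. Each camera call takes 0.05 s, during which the arm holds its last target. There are 200 camera calls.

## Working session

There is one attempt and no reset: what is moved stays moved. The work goes in short steps, Python scripts to look and compute and a tool call to move; the robot and the scene stay as the last step left them, time stands still between calls to the robot, and variables do not carry over. Pictures are saved under pics/ and viewed, about 8 in all and at most 12, crops included, and the job is handed in when it is done.

Besides the shell and the picture viewer there is one more tool, called after ">>>" by a JSON object that holds its "name" and its "arguments". send_rows: Moves the arm, as the interface text tells. Its arguments: {"type":"object","properties":{"plan":{"type":"array"},"grip_force":{"type":"number"}},"required":["plan"]}

```bash
ls; mkdir -p pics; python3 - <<'E'
from cell import env
import cv2,numpy as np
for n in("side","top"):
    im=env.read_camera(n); cv2.imwrite(f"pics/{n}0.png",im[:,:,::-1]); c=env.get_calibration(n); print(n,c)
    for q in("tray","mark","tab","red_post","red_coupon","blue_post","probe","tip","insp_stand","lens","jar","driver"):
        print(q,[(np.round(d["confidence"],2),[int(v) for v in d["rect"]]) for d in env.regions_of(n,q)[:4]])
print(env.get_obs(),env.grip_point_offset)
E
```

```text
pics
side {'fx': 421.0283447350501, 'fy': 421.0283447350501, 'cx': 316.1824586298129, 'cy': 198.44301386639856, 'k1': -0.020305304643427648, 'extrinsics': array([[-0.94106623, -0.20820941,  0.26653927,  0.27839565],
       [-0.33753701,  0.52800431, -0.77928186,  0.73888014],
       [ 0.02151993, -0.82332271, -0.56716541,  0.72677209],
       [ 0.        ,  0.        ,  0.        ,  1.        ]])}
tray [(np.float64(0.76), [284, 225, 353, 318]), (np.float64(0.18), [202, 206, 295, 400])]
mark [(np.float64(0.66), [286, 228, 358, 316])]
tab [(np.float64(0.59), [282, 225, 356, 320])]
red_post [(np.float64(0.75), [299, 83, 343, 118]), (np.float64(0.72), [354, 261, 367, 299]), (np.float64(0.56), [336, 200, 350, 234]), (np.float64(0.55), [317, 227, 331, 262])]
red_coupon []
blue_post [(np.float64(0.69), [317, 225, 333, 264]), (np.float64(0.6), [309, 239, 323, 271])]
probe [(np.float64(0.81), [202, 208, 300, 397])]
tip [(np.float64(0.69), [200, 208, 298, 400])]
insp_stand [(np.float64(0.65), [293, 69, 348, 194])]
lens [(np.float64(0.69), [300, 80, 341, 121])]
jar [(np.float64(0.46), [222, 247
[... 1268 characters left out ...]
]
{'time_s': 1.3, 'qpos': array([-73.67607533,  18.39249572,  -4.01810855,  83.1076268 ,
         1.29500931,  78.54186538,  -3.25932626]), 'joint_velocities': array([ 0.0516367 ,  0.00273037, -0.0249085 ,  0.06150029, -0.06017271,
       -0.08590916, -0.0306464 ]), 'effort': array([-8.41972815e-04, -4.91102529e+01, -4.03769743e-01, -3.12771320e+01,
       -6.36690971e-02,  3.38991859e-02,  3.14143983e-05]), 'tool_pos': array([0.17389151, 0.6263216 , 0.22257965]), 'tool_rot': array([1.79996844e+02, 2.15634220e-03, 1.64487455e+02]), 'force': array([ 0.09176342, -0.39529879, -0.06665627]), 'wrist_torque': array([-0.02899456,  0.03311266,  0.00054202]), 'grip_width': 0.08734784885375609} 0.0187
```

```bash
python3 - <<'E'
import cv2
s=cv2.imread("pics/side0.png")[60:340,195:435]; t=cv2.imread("pics/top0.png")[125:285,120:505]
cv2.imwrite("pics/s1.png",cv2.resize(s,None,fx=2.1,fy=2.1,interpolation=cv2.INTER_CUBIC))
cv2.imwrite("pics/t1.png",cv2.resize(t,None,fx=2,fy=2,interpolation=cv2.INTER_CUBIC))
E
```

```text
(no output)
```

View pics/s1.png

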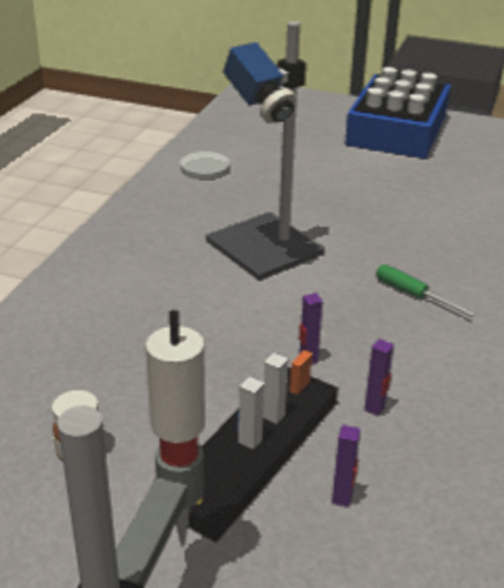

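View pics/t1.png

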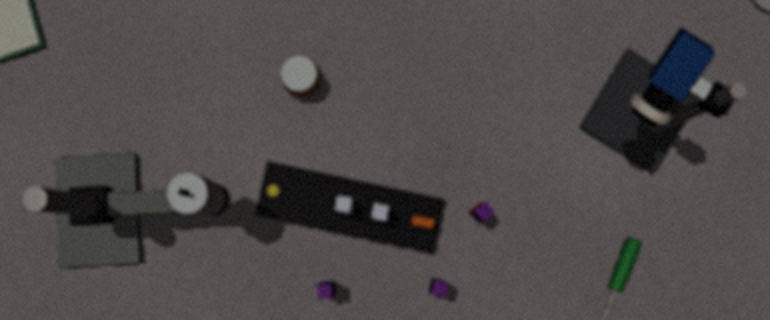

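```bash
cat > h.py <<'E'
import numpy as np,cv2
from cell import env
def ray(n,u,v):
    c=env.get_calibration(n); K=np.array([[c["fx"],0,c["cx"]],[0,c["fy"],c["cy"]],[0,0,1]])
    p=cv2.undistortPoints(np.array([[[u,v]]],float),K,np.array([c["k1"],0,0,0]))[0,0]
    # distortion acts the same way (undist->dist) as OpenCV's
    E=c["extrinsics"]; return E[:3,3],E[:3,:3]@np.array([p[0],p[1],1])
def plane(n,u,v,z):
    o,d=ray(n,u,v); return o+d*(z-o[2])/d[2]
def proj(n,P):
    c=env.get_calibration(n); E=np.linalg.inv(c["extrinsics"]); q=E[:3,:3]@np.asarray(P)+E[:3,3]
    s=q[:2]/q[2]; s=s*(1+c["k1"]*(s@s)); return np.array([c["fx"]*s[0]+c["cx"],c["fy"]*s[1]+c["cy"]])
def tri(a,b):
    o1,d1=ray("top",*a); o2,d2=ray("side",*b)
    s=np.linalg.lstsq(np.c_[d1,-d2],o2-o1,rcond=None)[0]; p,q=o1+s[0]*d1,o2+s[1]*d2
    return (p+q)/2,np.linalg.norm(p-q)
def blobs(m,box,amin=5):
    l,t,r,b=box; z=np.zeros(m.shape,np.uint8); z[t:b,l:r]=m[t:b,l:r]
    n,lab,st,ce=cv2.connectedComponentsWithStats(z); return sorted([(int(st[i,4]),np.round(ce[i],1),st[i,:4].tolist(),lab==i) for i in range(1,n) if st[i,4]>=amin],key=lambda x:-x[0])
E
python3 - <<'E'
from h import *
np.set_printoptions(suppress=True,precision=4)
for n,fn in(("top","pics/top0.png"),("side","pics/side0.png")):
    im=cv2.imread(fn); B,G,R=[im[:,:,i].astype(int) for i in range(3)]
    bx=(120,130,500,290) if n=="top" else (195,60,435,345)
    for nm,m in(("yel",(R>B+50)&(G>B+40)),("org",(R>G+50)&(R>B+50)),("white",(B>125)&(abs(R-B)<50)&(R>120)),("blue",(B>R+35)),("dark",(R<55)&(G<55)&(B<55)),("green",G>R+30)):
        for a,c,s,l in blobs(m,bx,4)[:6]:
            print(n,nm,a,c,s,[np.round(cv2.boxPoints(cv2.minAreaRect(np.argwhere(l)[:,::-1].astype(np.float32))),1).tolist()] if a>300 else "")
im=cv2.imread("pics/side0.png")
hs=cv2.cvtColor(im,cv2.COLOR_BGR2RGB).astype(int)
for v in range(232,274,3): print(v,[tuple(hs[v,u]) for u in range(305,320)] if v>=244 else "", "|",[tuple(map(int,hs[v,u])) for u in range(317,325)])
E
```

```text
top yel 29 [256.3 219.6] [254, 217, 6, 6] 
top org 35 [331.3 235.7] [326, 234, 11, 5] 
top white 201 [213.4 221.3] [205, 213, 17, 18] 
top white 179 [268.8 161.1] [262, 154, 15, 15] 
top white 33 [470.6 168.7] [467, 166, 8, 7] 
top white 32 [291.3 226.4] [289, 224, 6, 6] 
top white 31 [309.6 230.5] [307, 228, 6, 6] 
top blue 544 [460.5 157.7] [446, 142, 30, 33] [[[444.3999938964844, 164.89999389648438], [460.79998779296875, 140.1999969482422], [476.5, 150.6999969482422], [460.1000061035156, 175.39999389648438]]]
top dark 4086 [253.9 230.1] [141, 206, 202, 51] [[[140.3000030517578, 209.89999389648438], [341.29998779296875, 203.0], [342.8999938964844, 250.8000030517578], [141.89999389648438, 257.6000061035156]]]
top dark 2257 [444.4 180.5] [410, 139, 77, 73] [[[407.70001220703125, 190.39999389648438], [444.6000061035156, 129.0], [497.6000061035156, 160.6999969482422], [460.70001220703125, 222.1999969482422]]]
top dark 140 [276.7 170.1] [265, 160, 20, 16] 
top dark 96 [134.7 146.2] [120, 130, 23, 27] 
top dark 78 [289.3 271. ] [282, 266, 13, 11] 
top dark 58 [188.2 211.2] [187, 202, 4, 
[... 9663 characters left out ...]
 (np.int64(39), np.int64(38), np.int64(37)), (np.int64(43), np.int64(41), np.int64(41)), (np.int64(58), np.int64(56), np.int64(55)), (np.int64(85), np.int64(84), np.int64(79)), (np.int64(104), np.int64(103), np.int64(97)), (np.int64(107), np.int64(105), np.int64(101)), (np.int64(112), np.int64(110), np.int64(104)), (np.int64(112), np.int64(110), np.int64(105)), (np.int64(105), np.int64(103), np.int64(98)), (np.int64(87), np.int64(85), np.int64(81)), (np.int64(74), np.int64(73), np.int64(70)), (np.int64(57), np.int64(56), np.int64(52)), (np.int64(41), np.int64(40), np.int64(39))] | [(74, 73, 70), (57, 56, 52), (41, 40, 39), (38, 37, 36), (38, 37, 37), (40, 37, 38), (42, 40, 40), (39, 38, 38)]
```

```bash
python3 - <<'E'
from h import *
np.set_printoptions(suppress=True,precision=4)
m=plane("top",256.3,219.6,.025); t=plane("top",331.3,235.7,.070); d=m-t; L=np.hypot(*d[:2]); th=np.degrees(np.arctan2(-d[0],d[1]))
print("mark",m,"tab",t,"len .217?",L,"yaw",th, "side mark(occl)",plane("side",274.6,278.9,.025),"side tab",plane("side",338.2,229.5,.06))
for u,v in((291.3,226.4),(309.6,230.5)): 
    p=plane("top",u,v,.107); print("post",p,"along from mark",np.linalg.norm(p[:2]-m[:2]),"exp .107 .157")
print("col top probe",plane("top",120+35/2,125+199/2,.34))
for z in(.285,): print("head top",plane("top",213.4,221.3,z))
print("tip side",plane("side",195+183/2.1,60+542/2.1,.035))
print("lens", tri((120+652/2,125+110/2),(195+281/2.1,60+106/2.1)), "ring whites", tri((120+650/2,125+108/2),(326.4,105.5)))
for u,v in((582,128),(653,172),(632,48)): print("plate corner",plane("top",120+u/2,125+v/2,.014))
print("stand column top",plane("top",470.6,168.7,.35),"base side pt",plane("side",195+287/2.1,60+240/2.1,.014))
print("jar",plane("top",268.8,161.1,.07))
for c in ((485,212),(441,290),(326,291)): print("purple",plane("top",120+c[0]/2,125+c[1]/2,.1))
g=cv2.resize(cv2.imread("pics/top0.png")[135:215,400:495],None,fx=4,fy=4,interpolation=cv2.INTER_CUBIC)
s=cv2.resize(cv2.imread("pics/side0.png")[60:200,285:355],None,fx=4,fy=4,interpolation=cv2.INTER_CUBIC)[:560]
s2=cv2.resize(cv2.imread("pics/side0.png")[255:330,250:300],None,fx=3,fy=3,interpolation=cv2.INTER_CUBIC)
o=np.zeros((560,670,3),np.uint8); o[:320,:380]=g; o[:,385:665]=s; o[325:550,:150]=s2
cv2.imwrite("pics/c1.png",cv2.convertScaleAbs(o,alpha=1.4))
E
```

```text
mark [0.541  0.1546 0.025 ] tab [ 0.491  -0.0566  0.07  ] len .217? 0.21703988674903746 yaw -13.342469873346655 side mark(occl) [0.5871 0.1161 0.025 ] side tab [ 0.4932 -0.0675  0.06  ]
post [0.5167 0.051  0.107 ] along from mark 0.1064749549256868 exp .107 .157
post [0.505  0.0023 0.107 ] along from mark 0.15653306203994943 exp .107 .157
col top probe [0.5158 0.3813 0.34  ]
head top [0.5236 0.2218 0.285 ]
tip side [0.5225 0.2208 0.035 ]
lens (array([ 0.614 , -0.3287,  0.2588]), np.float64(0.0024711855206374263)) ring whites (array([ 0.6166, -0.3208,  0.276 ]), np.float64(0.002591545330831143))
plate corner [ 0.6234 -0.2925  0.014 ]
plate corner [ 0.5577 -0.3952  0.014 ]
plate corner [ 0.7409 -0.3713  0.014 ]
stand column top [ 0.6276 -0.3598  0.35  ] base side pt [ 0.6132 -0.3897  0.014 ]
jar [0.7008 0.1134 0.07  ]
purple [ 0.5015 -0.1397  0.1   ]
purple [ 0.3982 -0.0785  0.1   ]
purple [0.3995 0.0751 0.1   ]
```

View pics/c1.png

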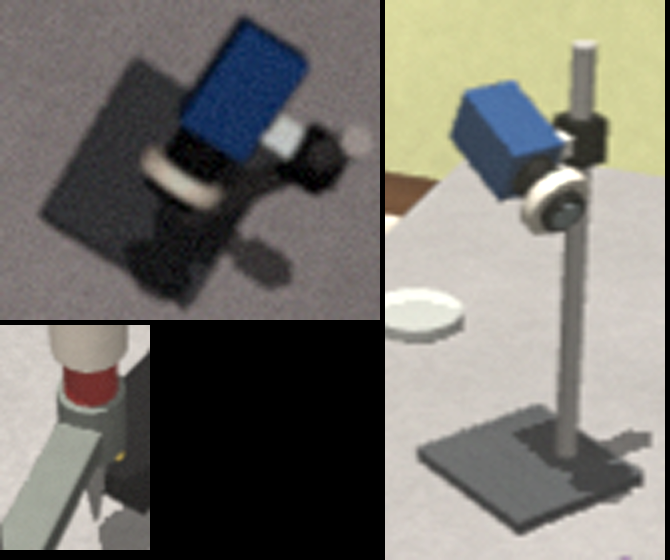

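```bash
python3 - <<'E'
from h import *
from scipy.optimize import least_squares
np.set_printoptions(suppress=True,precision=4)
print("tip",plane("side",282.3,320,.035))
T=lambda x,y:(400+x/4,135+y/4); S=lambda x,y:(285+(x-385)/4,60+y/4)
print("lens",tri(T(181,181),S(563,211)))
# fit stand: x,y,yaw,h
yx=lambda a:(np.array([np.cos(a),np.sin(a),0]),np.array([-np.sin(a),np.cos(a),0]))
Z=np.array([0,0,1.])
obs=[("top",(0,.035,.014),T(40,213)),("top",(0,-.095,.014),T(185,308)),("top",(.14,.035,.014),T(137,58)),("top",(.06,-.06,.35),T(357,140)),
("side",(0,.035,.014),S(518,527)),("side",(0,-.095,.014),S(641,475)),("side",(.14,.035,.014),S(419,452)),("side",(.06,-.06,.35),S(584,45)),("side",(.06,-.06,.014),S(566,455)),
("top",None,T(181,181)),("side",None,S(563,211))]
def f(p,full=False):
    x,y=yx(p[2]); r=[]
    for n,l,o in obs:
        P=np.array([p[0],p[1],p[3]]) if l is None else np.array([p[0],p[1],0])+l[0]*x+l[1]*y+l[2]*Z
        r.append(proj(n,P)-o)
    return np.ravel(r)
s=least_squares(f,[.607,-.322,-.58,.26],loss="soft_l1"); print(s.x,np.degrees(s.x[2]),f(s.x).reshape(-1,2).round(1).tolist())
E
```

```text
tip [0.5203 0.2251 0.035 ]
lens (array([ 0.6131, -0.329 ,  0.2522]), np.float64(0.00499237490090306))
[ 0.6064 -0.3175 -0.5913  0.2591] -33.87789688819 [[-0.4, -0.1], [0.7, 0.4], [0.1, -0.9], [-0.8, 0.7], [-0.7, -2.4], [0.9, -1.9], [-1.2, -2.8], [-0.1, -0.7], [-0.3, -1.6], [-3.5, 3.4], [0.2, -0.5]]
```

```bash
python3 - <<'E'
from h import *
from scipy.optimize import least_squares
np.set_printoptions(suppress=True,precision=4)
T=lambda x,y:(400+x/4,135+y/4); S=lambda x,y:(285+(x-385)/4,60+y/4)
Z=np.array([0,0,1.])
base=[("top",(0,.035,.014),T(40,213)),("top",(0,-.095,.014),T(185,308)),("top",(.14,.035,.014),T(137,58)),("top",(.06,-.06,.35),T(357,140)),
("side",(0,.035,.0),S(518,531)),("side",(0,-.095,.0),S(641,481)),("side",(.14,.035,.007),S(419,452)),("side",(.06,-.06,.35),S(584,45))]
c,s=np.cos(np.radians(25)),np.sin(np.radians(25))
lens=[("top",(0,.027,0),T(147,155)),("top",(0,-.027,0),T(219,203)),("top",(-.027*s,0,.027*c),T(179,181)),("side",(0,0,0),S(563,211))]
def mk(w):
  def f(p):
    x=np.array([np.cos(p[2]),np.sin(p[2]),0]);y=np.array([-x[1],x[0],0]); r=[]
    for i,(n,l,o) in enumerate(base+lens):
        P=np.array([p[0],p[1],p[3] if i>=len(base) else 0])+l[0]*x+l[1]*y+l[2]*Z
        r.append((proj(n,P)-o)*(w[0] if i<len(base) else w[1]))
    return np.ravel(r)
  return f
for w in((1,1),(1,.001),(.001,1)):
    q=least_squares(mk(w),[.607,-.322,-.58,.26],loss="soft_l1"); print(w,q.x,np.degrees(q.x[2]),mk((1,1))(q.x).reshape(-1,2).round(1).tolist())
E
```

```text
(1, 1) [ 0.6085 -0.3192 -0.5991  0.2768] -34.32685584334358 [[0.2, -0.9], [1.1, -0.1], [1.0, -1.5], [-0.0, 0.1], [-1.3, -0.1], [0.3, -0.0], [-1.3, -1.5], [-0.4, -0.9], [-1.9, 1.8], [-0.9, 2.4], [-0.1, 4.2], [-0.1, -6.9]]
(1, 0.001) [ 0.6058 -0.3183 -0.5823  0.2695] -33.36328010738812 [[-0.2, 0.2], [1.1, 0.4], [-0.0, -0.8], [-0.5, 0.7], [-0.4, 0.3], [0.7, 0.1], [-1.1, -1.0], [-0.1, -0.8], [-3.0, 3.5], [-2.0, 3.7], [-1.2, 5.8], [0.7, -4.1]]
(0.001, 1) [ 0.6171 -0.3293 -0.6252  0.2513] -35.819643104008044 [[3.7, -4.1], [3.9, -2.4], [5.4, -3.9], [4.3, -2.8], [-2.9, -2.4], [-1.0, -1.7], [-1.8, -3.9], [-1.4, -2.3], [-0.4, -0.5], [-0.1, 0.3], [1.0, 1.9], [-2.2, -0.1]]
```

>>> {"name": "send_rows", "arguments": {"plan": [[87,0,0,-18,0,0,0.139],[87,0,0,-18,0,0,0.139],[87,0,0,-18,0,0,0.139],[87,0,0,-18,0,0,0.139],[87,0,0,-18,0,0,0.139],[87,0,0,-18,0,0,0.139],[87,0,0,-18,0,0,0.139],[87,0,0,-18,0,0,0.139],[87,0,0,-18,0,0,0.139],[87,0,0,-18,0,0,0.139],[87,0,0,-18,0,0,0.139]], "grip_force": 30}}

```text
time_s: 2.4
tool_pos: [0.1738, 0.6262, 0.4214]
tool_rot: [-180.0, -0.0, 76.6]
force: [-0.2, 0.4, 0.1]
grip_width: 0.0866
```

>>> {"name": "send_rows", "arguments": {"plan": [[87,-27.1,35.4,0,0,0,0],[87,-27.1,35.4,0,0,0,0],[87,-27.1,35.4,0,0,0,0],[87,-27.1,35.4,0,0,0,0],[87,-27.1,35.4,0,0,0,0],[87,-27.1,35.4,0,0,0,0],[87,-27.1,35.4,0,0,0,0],[87,-27.1,35.4,0,0,0,0]]}}

```text
time_s: 3.2
tool_pos: [0.4014, 0.3492, 0.4209]
tool_rot: [180.0, -0.1, 76.9]
force: [0.1, 0.1, 0.4]
grip_width: 0.087
```

>>> {"name": "send_rows", "arguments": {"plan": [[87,-37.5,18.3,0,0,0,0],[87,-37.5,18.3,0,0,0,0],[87,-37.5,18.3,0,0,0,0],[87,-37.5,18.3,0,0,0,0],[87,-37.5,18.3,0,0,0,0],[87,-37.5,18.3,0,0,0,0],[87,-37.5,18.3,0,0,0,0],[87,-37.5,18.3,0,0,0,0],[87,-37.5,18.3,0,0,0,0],[87,-37.5,18.3,0,0,0,0],[87,0,0,0,0,0,0]]}}

```text
time_s: 4.3
tool_pos: [0.4934, -0.0633, 0.4212]
tool_rot: [179.9, 0.1, 76.2]
force: [-1.2, -0.0, -1.3]
grip_width: 0.0871
```

>>> {"name": "send_rows", "arguments": {"plan": [[50,2.7,-1.4,45,0,0,0],[50,2.7,-1.4,45,0,0,0],[50,0,0,45,0,0,0],[50,0,0,45,0,0,0],[50,0,0,45,0,0,0],[50,0,0,40,0,0,0],[50,0,0,35,0,0,0],[50,0,0,30,0,0,0],[50,0,0,25,0,0,0],[50,0,0,20,0,0,0],[50,0,0,0,0,0,0]]}}

```text
time_s: 5.4
tool_pos: [0.4897, -0.0493, 0.0432]
tool_rot: [-179.7, 0.1, 76.9]
force: [-0.7, 0.3, 0.6]
grip_width: 0.0499
```

>>> {"name": "send_rows", "arguments": {"plan": [[50,-6,3,-2,0,0,0],[50,0,0,0,0,0,0],[10,0,0,0,0,0,0],[8,0,0,0,0,0,0],[8,0,0,0,0,0,0],[8,0,0,0,0,0,0],[8,0,0,0,0,0,0]]}}

```text
time_s: 6.1
tool_pos: [0.4937, -0.0564, 0.0476]
tool_rot: [180.0, -0.0, 76.9]
force: [-0.4, 0.4, 0.5]
grip_width: 0.0179
```

>>> {"name": "send_rows", "arguments": {"plan": [[0,0,0,0,0,0,0],[0,0,0,0,0,0,0],[0,0,0,0,0,0,0],[0,0,0,0,0,0,0]]}}

```text
time_s: 6.5
tool_pos: [0.4925, -0.0562, 0.0474]
tool_rot: [-179.8, -0.0, 76.9]
force: [-5.5, 0.2, 5.3]
grip_width: 0.0119
```

```bash
cat > look.py <<'E'
from h import *
np.set_printoptions(suppress=True,precision=4)
def look(tag):
    for n in("top","side"):
        rgb=env.read_camera(n); im=rgb[:,:,::-1].copy(); cv2.imwrite(f"pics/{n}{tag}.png",im)
        B,G,R=[im[:,:,i].astype(int) for i in range(3)]
        for nm,m in(("yel",(R>B+50)&(G>B+40)),("org",(R>G+50)&(R>B+50))):
            for a,c,s,l in blobs(m,(120,130,500,290) if n=="top" else (195,200,435,345),4)[:3]: print(n,nm,a,c,plane(n,*c,.025)[:2],plane(n,*c,.07)[:2])
    print(env.get_obs()["tool_pos"],env.get_obs()["grip_width"],env.get_obs()["time_s"])
E
python3 -c "from look import *;look('1')"
```

```text
top yel 28 [256.1 219.8] [0.5405 0.1552] [0.5379 0.1496]
side yel 5 [290.2 298.2] [0.5313 0.1571] [0.5151 0.1944]
side org 83 [280.  276.1] [0.5792 0.1035] [0.5599 0.1443]
side org 13 [334.6 243.6] [ 0.4961 -0.0517] [ 0.4821 -0.001 ]
side org 11 [335.8 231.8] [ 0.5076 -0.0982] [ 0.4929 -0.0446]
[ 0.4924 -0.0562  0.0474] 0.01127723106351345 6.6
```

>>> {"name": "send_rows", "arguments": {"plan": [[0,6.1,-3.25,0,0,0,0],[0,6.1,-3.25,0,0,0,0],[0,6.1,-3.25,0,0,0,0],[0,6.1,-3.25,0,0,0,0],[0,6.1,-3.25,0,0,0,0],[0,6.1,-3.25,0,0,0,0],[0,6.1,-3.25,0,0,0,0],[0,6.1,-3.25,0,0,0,0],[0,6.1,-3.25,0,0,0,0],[0,6.1,-3.25,0,0,0,0],[0,0,0,0,0,0,0],[0,0,0,0,0,0,0]]}}

```text
time_s: 7.8
tool_pos: [0.4757, 0.0115, 0.0475]
tool_rot: [-180.0, -0.1, 76.9]
force: [0.9, 0.9, -4.8]
grip_width: 0.0118
```

```bash
python3 - <<'E'
from look import *
look('2')
im=cv2.imread("pics/side2.png")[220:330,240:370]; t=cv2.imread("pics/top2.png")[190:270,180:350]
o=np.zeros((580,800,3),np.uint8); a=cv2.resize(im,None,fx=3,fy=3,interpolation=cv2.INTER_CUBIC); b=cv2.resize(t,None,fx=2.4,fy=2.4,interpolation=cv2.INTER_CUBIC)
o[:a.shape[0],:a.shape[1]]=a; o[340:340+b.shape[0],:b.shape[1]]=b
cv2.imwrite("pics/c2.png",o)
E
```

```text
side yel 39 [281.4 322.3] [0.5232 0.2238] [0.5075 0.2568]
side yel 4 [334.  250.5] [ 0.4895 -0.0261] [0.4759 0.0229]
side org 92 [280. 276.] [0.5793 0.1032] [0.56  0.144]
side org 17 [334.1 249.9] [ 0.4899 -0.0283] [0.4764 0.0209]
side org 12 [332.8 262.2] [0.4793 0.0152] [0.4664 0.0616]
[0.4757 0.0109 0.0475] 0.011708781587767733 7.9
```

View pics/c2.png

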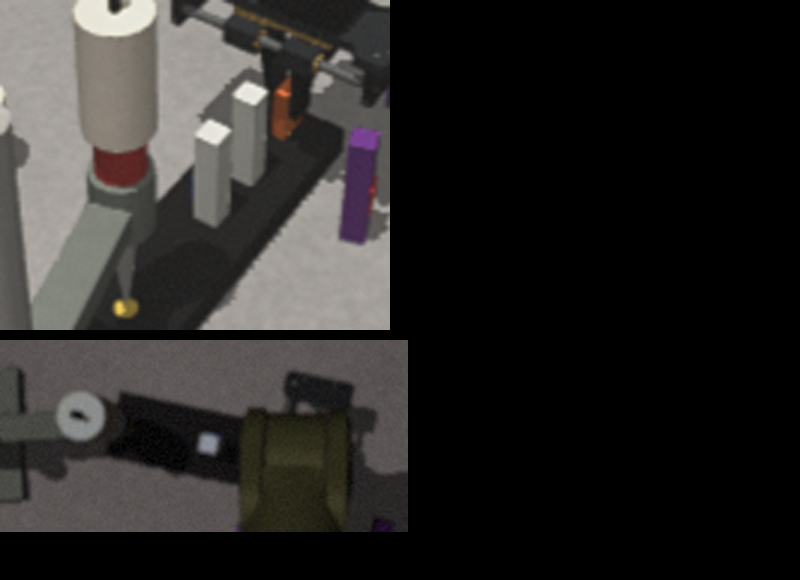

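>>> {"name": "send_rows", "arguments": {"plan": [[50,0,0,0,0,0,0],[50,0,0,0,0,0,0],[50,0,0,0,0,0,0],[50,0,0,0,0,0,0],[50,0,0,0,0,0,0],[50,0,0,-20,0,0,0],[50,0,0,-40,0,0,0],[50,0,0,-40,0,0,0],[50,0,0,0,0,0,0],[50,30,0,0,0,0,0],[50,30,0,0,0,0,0],[50,0,0,0,0,0,0]]}}

```text
time_s: 9.1
tool_pos: [0.4896, 0.0732, 0.147]
tool_rot: [-180.0, -0.0, 77.2]
force: [-0.3, -0.5, -0.4]
grip_width: 0.05
```

```bash
python3 - <<'E'
from look import *
look('3')
P=env.get_obs()["tool_pos"]; print(env.get_obs()["tool_rot"])
im=cv2.imread("pics/side3.png")[200:340,240:380]
cv2.imwrite("pics/c3.png",cv2.resize(im,None,fx=4,fy=4,interpolation=cv2.INTER_CUBIC))
E
```

```text
side yel 40 [281.4 322.3] [0.5232 0.2238] [0.5075 0.2568]
side org 88 [279.9 276. ] [0.5795 0.1033] [0.5602 0.1441]
side org 32 [336.2 248.3] [ 0.4868 -0.036 ] [0.4735 0.0137]
[0.4891 0.0688 0.1468] 0.04970277962377753 9.2
[-179.9561    0.0862   76.9622]
```

View pics/c3.png

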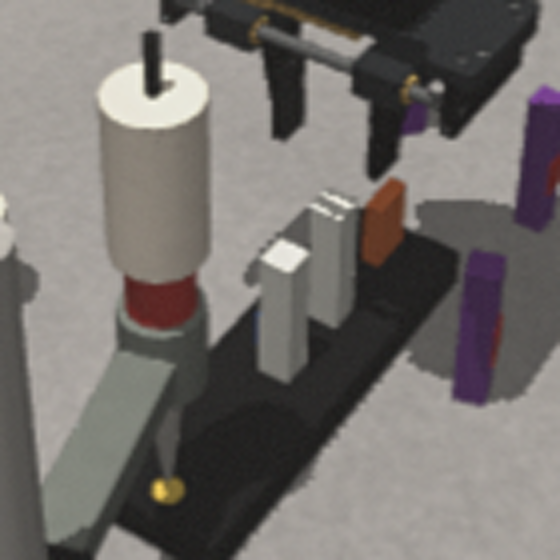

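>>> {"name": "send_rows", "arguments": {"plan": [[50,0,0,25,0,0,0],[50,0,0,25,0,0,0],[50,0,0,15,0,0,0],[50,0,0,8,0,0,0],[50,0,0,0,0,0,0],[15,0,0,0,0,0,0],[10,0,0,0,0,0,0],[10,0,0,0,0,0,0],[10,0,0,0,0,0,0],[10,0,0,0,0,0,0],[10,0,0,0,0,0,0]], "grip_force": 30}}

```text
time_s: 10.3
tool_pos: [0.4897, 0.0689, 0.0749]
tool_rot: [180.0, -0.0, 76.9]
force: [-1.1, 0.3, 1.6]
grip_width: 0.0192
```

>>> {"name": "send_rows", "arguments": {"plan": [[10,0,0,-5,0,0,0],[10,0,0,-7,0,0,0],[10,0,0,-10,0,0,0],[10,0,0,-15,0,0,0],[10,0,0,-30,0,0,0],[10,0,0,-40,0,0,0],[10,0,0,-40,0,0,0],[10,0,0,-40,0,0,0],[10,0,0,0,0,0,0]]}}

```text
time_s: 11.2
tool_pos: [0.4927, 0.0691, 0.2679]
tool_rot: [179.5, -0.4, 76.9]
force: [0.5, -0.7, -0.3]
grip_width: 0.02
```

```bash
python3 - <<'E'
from look import *
look('4')
# target TCP
L=np.array([.6062,-.318,.259]); a=np.radians(-33.6); b=np.radians(25)
h=np.array([np.cos(a),np.sin(a),0]); x=np.array([*(np.cos(b)*h[:2]),np.sin(b)]); z=np.array([*(-np.sin(b)*h[:2]),np.cos(b)]); y=np.cross(z,x)
F=L-.13*x; T=F-.011*x+(.0679-.045)*z
R=np.c_[-y,x,-z]   # tool x=y_tool x z_tool
print("det",np.linalg.det(R),"focus",F,"TCP",T,"R",R)
from scipy.spatial.transform import Rotation as Ro
print(Ro.from_matrix(R).as_euler("xyz",degrees=True))
o=env.get_obs(); R0=Ro.from_euler("xyz",o["tool_rot"],degrees=True)
print("carrier x vs tool y",R0.as_matrix()[:,1], "rotvec tool",(R0.inv()*Ro.from_matrix(R)).as_rotvec())
print("delta tool",R0.inv().apply(T-o["tool_pos"])*1000)
im=cv2.imread("pics/side4.png")[180:340,240:400]
cv2.imwrite("pics/c4.png",cv2.resize(im,None,fx=3.5,fy=3.5,interpolation=cv2.INTER_CUBIC))
E
```

```text
side yel 38 [281.3 322.3] [0.5233 0.2239] [0.5076 0.2569]
side org 73 [279.5 276.3] [0.58   0.1045] [0.5607 0.1452]
side org 29 [336.  248.6] [ 0.487  -0.0347] [0.4736 0.0149]
side org 14 [338.7 218.2] [ 0.518  -0.1578] [ 0.5026 -0.1003]
[0.4899 0.0687 0.2628] 0.019678894774526084 11.3
det -0.9999999999999999 focus [ 0.5081 -0.2528  0.2041] TCP [ 0.4917 -0.2419  0.2202] R [[-0.5534  0.7549  0.352 ]
 [-0.8329 -0.5015 -0.2339]
 [-0.      0.4226 -0.9063]]Traceback (most recent call last):
  File "<stdin>", line 10, in <module>
  File "scipy/spatial/transform/_rotation.pyx", line 1143, in scipy.spatial.transform._rotation.Rotation.from_matrix
ValueError: Non-positive determinant (left-handed or null coordinate frame) in rotation matrix 0: [[-0.5534  0.7549  0.352 ]
 [-0.8329 -0.5015 -0.2339]
 [-0.      0.4226 -0.9063]].
```

```bash
cat > tgt.py <<'E'
from h import *
from scipy.spatial.transform import Rotation as Ro
np.set_printoptions(suppress=True,precision=4)
def frame(L=(.6062,-.318,.259),yaw=-33.6):
    a,b=np.radians(yaw),np.radians(25); h=np.array([np.cos(a),np.sin(a),0]); x=np.array([*(np.cos(b)*h[:2]),np.sin(b)]); z=np.array([*(-np.sin(b)*h[:2]),np.cos(b)]); y=np.cross(z,x)
    F=np.array(L)-.13*x; return F,x,y,z
def togo(**k):
    F,x,y,z=frame(**k); T=F-.011*x+(.0679-.045)*z; R=Ro.from_matrix(np.c_[y,x,-z])
    o=env.get_obs(); R0=Ro.from_euler("xyz",o["tool_rot"],degrees=True)
    print("TCP",T,"now",o["tool_pos"],o["tool_rot"],"target rot",R.as_euler("xyz",degrees=True))
    D=R0.inv()*R
    print("rotvec",D.as_rotvec(),"delta now-tool",R0.inv().apply(T-o["tool_pos"])*1000,"delta target-tool",R.inv().apply(T-o["tool_pos"])*1000)
E
python3 - <<'E'
from tgt import *
togo()
im=cv2.imread("pics/side4.png")[180:340,240:400]
cv2.imwrite("pics/c4.png",cv2.resize(im,None,fx=3.5,fy=3.5,interpolation=cv2.INTER_CUBIC))
E
```

```text
TCP [ 0.4917 -0.2419  0.2202] now [0.4899 0.0687 0.2628] [179.8994  -0.1153  76.8699] target rot [155.    0.   56.4]
rotvec [-0.4303 -0.0802  0.351 ] delta now-tool [-302.2066   72.2268   42.1439] delta target-tool [-257.7598  139.132   111.9099]
```

View pics/c4.png

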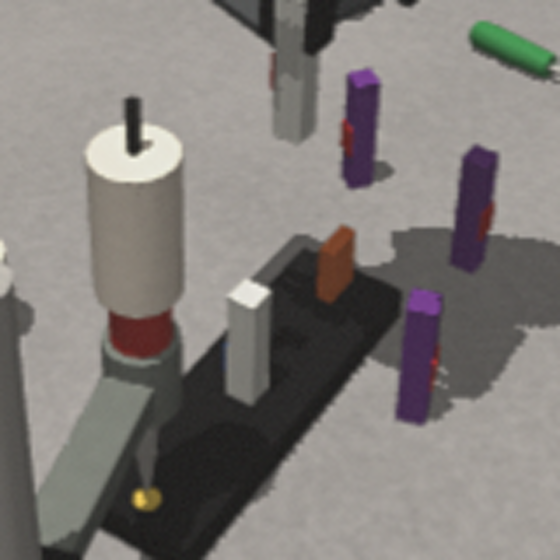

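>>> {"name": "send_rows", "arguments": {"plan": [[10,-25,6,0,0,0,0],[10,-35,8,0,0,0,0],[10,-40,9,0,-0.0717,-0.0134,0.0585],[10,0,0,0,-0.0717,-0.0134,0.0585],[10,0,0,0,-0.0717,-0.0134,0.0585],[10,0,0,0,-0.0717,-0.0134,0.0585],[10,0,0,0,-0.0717,-0.0134,0.0585],[10,0,0,0,-0.0717,-0.0134,0.0585],[10,0,0,0,0,0,0]]}}

```text
time_s: 12.2
tool_pos: [0.4871, -0.0355, 0.2614]
tool_rot: [157.4, 0.6, 58.2]
force: [-0.1, 0.5, -1.7]
grip_width: 0.0199
```

```bash
python3 -c "from tgt import *; togo()"
```

```text
TCP [ 0.4917 -0.2419  0.2202] now [ 0.4871 -0.0355  0.2614] [157.3648   0.603   58.1502] target rot [155.    0.   56.4]
rotvec [-0.0411 -0.0027  0.0322] delta now-tool [-172.4674   87.5998   83.1279] delta target-tool [-169.3832   89.602    87.2341]
```

>>> {"name": "send_rows", "arguments": {"plan": [[10,-27.5,14,13.2,0,0,0],[10,-27.5,14,13.2,0,0,0],[10,-27.5,14,13.2,0,0,0],[10,-27.5,14,13.2,0,0,0],[10,-27.5,14,13.2,0,0,0],[10,0,0,0,0,0,0],[10,0,0,0,0,0,0]]}}

```text
time_s: 12.9
tool_pos: [0.493, -0.1986, 0.2291]
tool_rot: [157.5, 0.4, 58.3]
force: [0.1, -0.0, -0.5]
grip_width: 0.0199
```

```bash
python3 - <<'E'
from tgt import *
for n in("top","side"): cv2.imwrite(f"pics/{n}5.png",env.read_camera(n)[:,:,::-1])
togo()
g=cv2.resize(cv2.imread("pics/top5.png")[125:215,370:495],None,fx=4,fy=4,interpolation=cv2.INTER_CUBIC)
s=cv2.resize(cv2.imread("pics/side5.png")[60:200,285:355],None,fx=4,fy=4,interpolation=cv2.INTER_CUBIC)
o=np.zeros((560,790,3),np.uint8); o[:360,:500]=g; o[:,505:785]=s
cv2.imwrite("pics/c5.png",cv2.convertScaleAbs(o,alpha=1.3))
E
```

```text
TCP [ 0.4917 -0.2419  0.2202] now [ 0.4937 -0.1969  0.2298] [157.3887   0.349   58.4636] target rot [155.    0.   56.4]
rotvec [-0.0416 -0.009   0.0354] delta now-tool [-39.3566  16.3035  17.5249] delta target-tool [-38.6062  16.9338  18.5656]
```

View pics/c5.png

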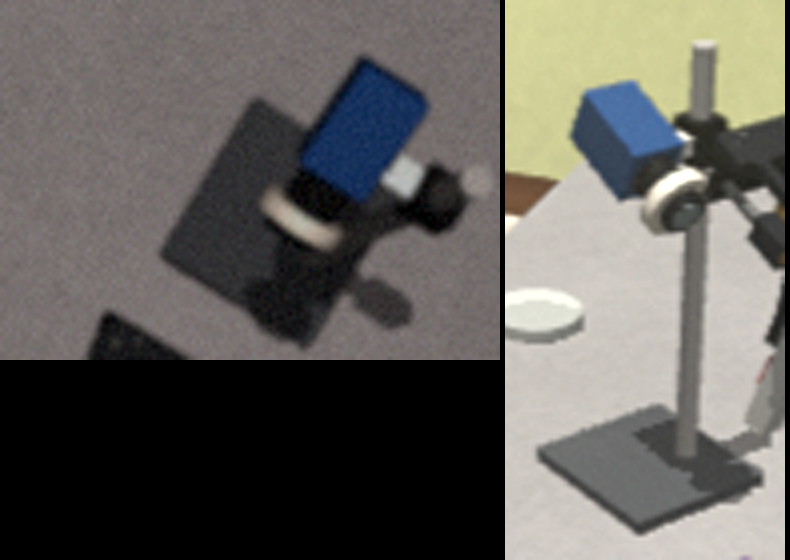

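```bash
python3 - <<'E'
from tgt import *
def circ(F,x,y,z,c,r): return [c+r*(np.cos(t)*y+np.sin(t)*z) for t in np.linspace(0,2*np.pi,73)]
S=lambda p:(np.array(p)-[285,60])*4+[505,0]; T=lambda p:(np.array(p)-[370,125])*4
im=cv2.convertScaleAbs(np.zeros(1)); im=cv2.imread("pics/c5.png")
for L,col in (((.606,-.318,.262),(0,255,0)),((.6171,-.3293,.251),(0,0,255))):
    F,x,y,z=frame(L=L,yaw=-33.8); L=np.array(L)
    for n,f in(("side",S),("top",T)):
        P=np.array([f(proj(n,q)) for q in circ(F,x,y,z,L,.027)])
        print(col,n,"lens",f(proj(n,L)).round(),"bbox",P.min(0).round(),P.max(0).round(),"10mm back shift",(f(proj(n,L+.01*x))-f(proj(n,L))).round(1))
        cv2.polylines(im,[P.astype(np.int32)],True,col,1)
        B=np.array([f(proj(n,L+x*.115)),f(proj(n,L))]).astype(int); cv2.line(im,B[0].tolist(),B[1].tolist(),col,1)
cv2.imwrite("pics/c6.png",im)
E
```

```text
(0, 255, 0) side lens [685. 205.] bbox [652. 176.] [717. 233.] 10mm back shift [-7.7 -9.9]
(0, 255, 0) top lens [289. 235.] bbox [251. 208.] [327. 262.] 10mm back shift [  9.6 -13.6]
(0, 0, 255) side lens [674. 211.] bbox [642. 183.] [706. 239.] 10mm back shift [-7.6 -9.8]
(0, 0, 255) top lens [302. 219.] bbox [265. 193.] [339. 245.] 10mm back shift [  9.5 -13.4]
```

View pics/c6.png

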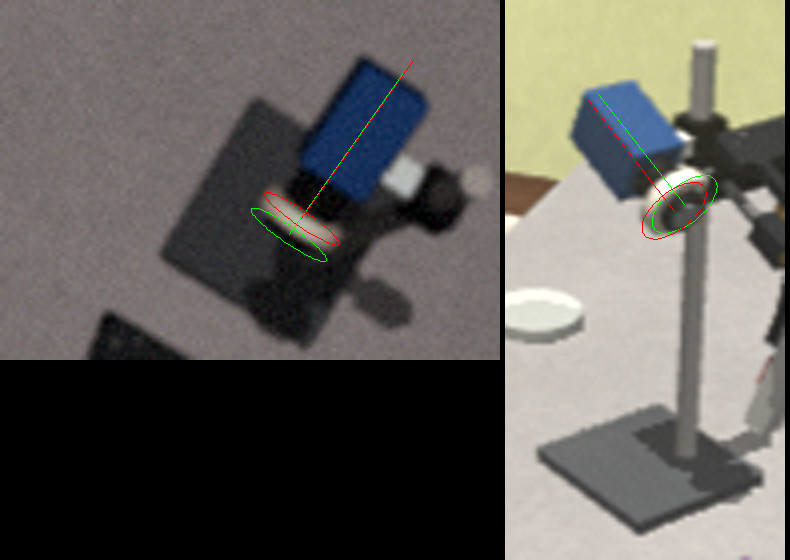

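>>> {"name": "send_rows", "arguments": {"plan": [[10,-13,5.5,6,0,0,0],[10,-13,5.5,6,0,0,0],[10,-13,5.5,5,0,0,0],[10,0,0,0,-0.042,-0.009,0.035],[10,0,0,0,0,0,0],[10,0,0,0,0,0,0],[10,0,0,0,0,0,0]]}}

```text
time_s: 13.7
tool_pos: [0.4921, -0.2422, 0.2217]
tool_rot: [154.9, 0.0, 56.4]
force: [0.6, -0.4, -1.7]
grip_width: 0.0199
```

```bash
python3 - <<'E'
from tgt import *
for n in("top","side"): cv2.imwrite(f"pics/{n}6.png",env.read_camera(n)[:,:,::-1])
togo(L=(.606,-.318,.260),yaw=-33.8)
F,x,y,z=frame(L=(.606,-.318,.260),yaw=-33.8)
im=cv2.imread("pics/side6.png")[50:200,270:400]; im=cv2.resize(im,None,fx=4,fy=4,interpolation=cv2.INTER_CUBIC)
f=lambda p:tuple(((np.array(p)-[270,50])*4).astype(int).tolist())
Q=[f(proj("side",F+a*y+b*z)) for a,b in((.009,.012),(-.009,.012),(-.009,-.012),(.009,-.012))]
cv2.polylines(im,[np.array(Q)],True,(0,255,0),1); ft=F-.011*x-.045*z
cv2.line(im,f(proj("side",ft)),f(proj("side",ft+.1*z)),(255,255,0),1)
cv2.imwrite("pics/c7.png",im)
E
```

```text
TCP [ 0.4918 -0.2415  0.2212] now [ 0.492  -0.2426  0.2216] [154.8854   0.0043  56.3539] target rot [155.    0.   56.2]
rotvec [ 0.002  -0.0011  0.0025] delta now-tool [ 0.8019 -0.9175  0.0919] delta target-tool [ 0.7997 -0.9193  0.0929]
```

View pics/c7.png

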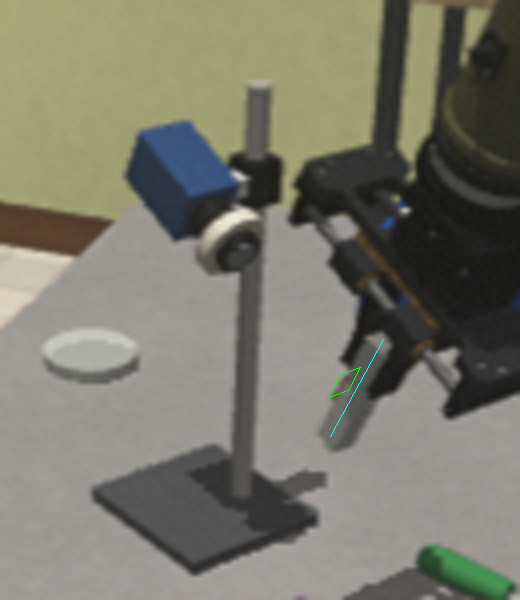

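```bash
python3 - <<'E'
from look import *
look('7'); o=env.get_obs(); print(o["joint_velocities"],o["force"],o["time_s"])
print(env.sign_off())
E
```

```text
top yel 14 [306.6 241.5] [0.4766 0.0123] [0.4762 0.0114]
top org 36 [306.7 241.4] [0.4769 0.012 ] [0.4764 0.0112]
side yel 36 [336.1 248.3] [ 0.4871 -0.0359] [0.4737 0.0138]
side yel 35 [281.3 322.2] [0.5234 0.2236] [0.5077 0.2567]
side org 46 [335.9 248.4] [ 0.4874 -0.0353] [0.474  0.0143]
side org 11 [338.8 217.7] [ 0.5184 -0.16  ] [ 0.503  -0.1024]
side org 10 [275.  278.8] [0.5864 0.1155] [0.5667 0.1555]
[ 0.4918 -0.2428  0.2215] 0.019788803444255352 13.9
[ 0.2144 -0.0364  0.0661  0.1478 -0.0462 -0.0344 -0.1058] [ 0.5669 -1.0566  0.0715] 13.9
the job is handed in; nothing more can be done
None
```

I slid the carrier by its orange tab until the yellow spot was under the probe tip. I then drew the red post out by its bare top, from the socket nearer the tab, and held it up to the inspection camera. I handed the job in at 13.9 s while still holding it; no verdict was reported.

- **Carrier:** the spot measures (0.523, 0.224) m. The tip is at about (0.520–0.524, 0.221–0.225) m from the two cameras, so they are within about 3 mm of each other (limit 8 mm). The spot had not shifted after I released the tab or drew the post.
- **Post choice:** a blue edge showed on the post nearer the spot, so I took the other one. Its red coupon was visible in the picture once it was lifted, and the purple look-alikes were left alone.
- **Presentation:** the TCP is about 1 mm and less than 0.005 rad from the pose I computed. The fingers read 19.8 mm on the 20 mm post, with almost no outside force and the arm almost still.

**Disagreements:**
- **Lens position:** fitting the white ring put the lens about 15 mm farther back than fitting the stand's base and column did. I used the stand-based position, because the lens disc and camera body in the pictures fit it and the ring appears to sit about 11 mm behind the lens front.
- **Held post:** in the last side picture the post looked about 2 pixels (5–6 mm) from my overlay. That is within the 15 mm tolerance, so I left it.

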